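# Seat the short heat sink in the assembly nest

### The arm

A 6-joint arm with a two-finger parallel gripper is mounted at the origin on a cart in front of the work surface, level with it; the furniture and walls round the work are solid. World frame = base frame: x ahead of the robot, y to its left, z up, the work surface at z = 0. Lengths are in m, angles in rad, forces in N, time in s.
With the tool pointing down it reaches from about 0.375 to 0.975 m from the base axis. Payload 3.8 kg.
Tool frame: the origin (TCP) lies between the finger pads; the fingertips stand 25 mm ahead of it and the grasp point (between the pads) lies 6 mm ahead of it; z points along the fingers, y is the line along which they close (so a half turn about z gives the same grasp; the last joint's range is limited). The gripper opens to 85 mm and grips with 20 to 120 N. Pads are 22 mm wide; open, the fingers measure 114 mm over their backs; the gripper's body (76 mm by 85 mm) begins 54 mm behind the grasp point. The pads swing forward as they close: fully open they stand 13 mm farther back than shut.
Start: joints at [-1.381, 0.264, 1.604, -0, 1.274, -0.037], TCP at [0.152, -0.658, 0.256] pointing down, gripper open.
Joint ranges: [-2.63, 2.63], [-0.94, 2.18], [0.31, 2.57], [-1.31, 4.45], [0, 2.66], [-2.55, 2.55]. Speed limits (rad/s): [2.57, 2.57, 3.14, 3.14, 3.14, 3.14].

### API

Orientations are given as a unit quaternion [x, y, z, w].
In Python, from station import ctrl gives the robot as it stands. The module is installed in compiled form; this text tells all that it offers.
- The arm moves only by the tool step_arm, never from a script. Its argument "moves" is a list of rows, each a list of 7 numbers: the shift along the world's x, y, z in m, then the turn, a rotation vector about the world's x, y, z in degrees, then the closure in counts, from 0 (fully open) to 255 (shut). A call has 1 to 12 rows; each row is the pose to reach, as a shift and turn from the pose commanded when the call began; what a row does not reach only later rows make up. A row lasts 1/8 s, in which the tool goes at most 62.5 mm and 10.7 degrees, less where a joint would pass 70% of its speed; a pose out of reach is approached as far as the arm can. A call with a gripper value outside its range is refused whole. The fingers move at their own pace and stop on an object; "squeeze" is the grip in N (left out, the last holds). Time passes only in rows, so rows that repeat a pose let the fingers close. It gives the time, the measured TCP pose, the force, the opening and the grip force at its end, in the units of the state.
- ctrl.get_obs(): the state, without advancing time (a new reading comes with each control period).
- ctrl.get_image(name): name is "scene" or "top"; returns a dict with "color" (420x560x3 uint8, blue, green, red), "range_z" (420x560 float32, m along the optical axis (not along the pixel's ray), 0 where there is no reading), "camera_matrix" (3x3 intrinsics, pixels), "cam_to_world" (4x4, takes a point from camera to world coordinates). Camera axes: x right, y down, z forward; pixel columns grow to the right and rows downward; lengths in m; the calibration is good to about 2 mm. A picture is of the moment at which its call begins.
- ctrl.finish_job(): hands the job in; it is judged then, once.
The state is a dict: "clock": time; "joint_positions": joint angles; "dq": joint speeds; "joint_efforts": joint torques, N m; "ee_pos": TCP position; "ee_rot": TCP orientation; "force": force on the tool from outside, world axes, zero at the start; "moment": the same for the moment, N m; "grip_width": finger opening in m; "finger_force": force on a finger pad.
Only numpy, scipy, OpenCV 4.12 (cv2) and the standard library are available. Lean on these libraries where they do the work, as an engineer would, in place of code of your own. Each camera call takes 0.05 s, during which the arm holds its last target. There are 200 camera calls.

### The job

Pick up the shorter of the two finned aluminium heat sinks and set it down in the pocket of the assembly nest, its length along the pocket's length, so that it lies flat on the pocket floor inside the low walls, fins up. Set it down, do not drop it in, let go of it, and leave the longer heat sink where it lies.

Things in the scene. Friction and masses are not known exactly. Their poses are not given: they have to be found in the camera images.
- short_sink_centre (a point): Centre (half-way up) of the shorter heat sink, the one to seat: a loose bare aluminium block with six fins on top, 36 mm wide (its x), 60 mm long (its y, along the fins), 26 mm high (z, fins up), about 0.1 kg. Its centre is 13 mm above the bench. Grip it across its 36 mm width, by the outer fins. Either way round is the same.
- long_sink_centre (a point): Centre (half-way up) of the longer heat sink, to be left alone: same aluminium and form, 36 mm wide (x), 92 mm long (y, along the fins), 26 mm high. Too long for the pocket. Which of the two lies nearer to the robot varies.
- nest_pocket (a point): Middle of the pocket floor of the fixed nest: grey plate 92 (x) x 116 (y) x 10 mm with black walls 8 mm thick round a pocket 46 (x) x 70 (y) mm, 9 mm deep. Floor 10 mm and wall tops 19 mm above the bench. Each long wall has a 40 mm wide gap in its middle, down to the plate, for the fingers. z is up. The seated heat sink's centre is 13 mm above this point; it stands 17 mm above the walls.
Mind the look-alikes: they are no part of the job. Several things look just like the part that bears nest_pocket: the one meant starts farthest to the robot's right.

How it is judged:
At the end, for the whole second after the job is handed in: The shorter heat sink rests in the pocket, fins up: its centre within 12 mm of the pocket's middle horizontally and less than 15.5 mm above the pocket floor, its length within 12 degrees of the pocket's length, tilted less than 5 degrees, released and at rest (under 20 mm/s) (horizontal distance between short_sink_centre and nest_pocket below 0.012 m and angle between the y axis of short_sink_centre and the y axis of nest_pocket, either way round below 0.22 rad and z of short_sink_centre in the frame of nest_pocket below 0.0155 m and angle between short_sink_centre's own z axis and vertical below 0.09 rad and linear speed of short_sink below 0.02 m/s); the robot touches nothing.
It fails at once if the longer heat sink is moved more than 25 mm (distance of long_sink_centre from where it was at the start of the episode above 0.025 m).
It fails at once if the shorter heat sink is dropped or thrown (faster than 0.5 m/s while not held) (linear speed of short_sink above 0.5 m/s and contact force between the fingers and short_sink below 0.2 N).
It also fails if it takes over 29 s, if anything falls off the work surface, if the arm or the gripper's body presses on something with over 40 N, if the wrist force passes 120 N, or if a joint passes its speed limit or range.

## Working session

There is one attempt and no reset: what is moved stays moved. The work goes in short steps, Python scripts to look and compute and a tool call to move; the robot and the scene stay as the last step left them, time stands still between calls to the robot, and variables do not carry over. Pictures are saved under pics/ and viewed, at most 10 in all, crops included, and the job is handed in when it is done.

Besides the shell and the picture viewer there is one more tool, called after "Request:" by a JSON object that holds its "fn" and its "kwargs", one argument or row to a line. step_arm: Moves the arm, as the interface text tells. Its arguments: {"type":"object","properties":{"moves":{"type":"array"},"squeeze":{"type":"number"}},"required":["moves"]}

```bash
mkdir -p pics; cat > h.py <<'E'
import numpy as np, cv2
from station import ctrl
def grab(n):
    d=ctrl.get_image(n); return d
def world(d):
    z=d["range_z"];K=np.array(d["camera_matrix"]);T=np.array(d["cam_to_world"])
    v,u=np.indices(z.shape)
    p=np.stack([(u-K[0,2])/K[0,0]*z,(v-K[1,2])/K[1,1]*z,z],-1)
    w=p@T[:3,:3].T+T[:3,3]; w[z==0]=np.nan
    return w
E
python3 - <<'E'
from h import *
for n in("scene","top"):
    d=grab(n); cv2.imwrite(f"pics/{n}0.png",d["color"]); np.savez(f"{n}0.npz",**d)
    print(n,np.array(d["cam_to_world"]).round(3).tolist(),np.array(d["camera_matrix"]).round(1).tolist())
o=ctrl.get_obs();print({k:np.round(v,3).tolist() for k,v in o.items()})
E
```

```text
scene [[-0.501, -0.434, 0.749, -0.176], [-0.865, 0.273, -0.421, 0.67], [-0.022, -0.859, -0.512, 0.491], [0.0, 0.0, 0.0, 1.0]] [[396.8, 0.0, 282.4], [0.0, 396.8, 208.2], [0.0, 0.0, 1.0]]
top [[-0.023, -0.995, 0.095, 0.388], [-1.0, 0.024, 0.013, 0.277], [-0.016, -0.095, -0.995, 1.241], [0.0, 0.0, 0.0, 1.0]] [[503.7, 0.0, 276.6], [0.0, 503.7, 201.1], [0.0, 0.0, 1.0]]
{'clock': 0.1, 'joint_positions': [-1.381, 0.265, 1.605, 0.0, 1.274, -0.037], 'dq': [0.002, -0.002, -0.004, -0.002, 0.0, 0.001], 'joint_efforts': [0.001, -51.67, -36.859, -0.0, 0.006, 0.0], 'ee_pos': [0.152, -0.657, 0.255], 'ee_rot': [0.994, 0.113, -0.0, -0.001], 'force': [-0.097, 0.138, -0.828], 'moment': [0.051, 0.022, -0.021], 'finger_force': 0.0, 'grip_width': 0.085}
```

View pics/top0.png

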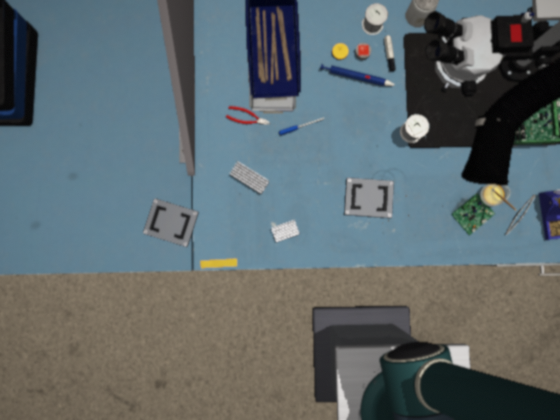

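View pics/scene0.png

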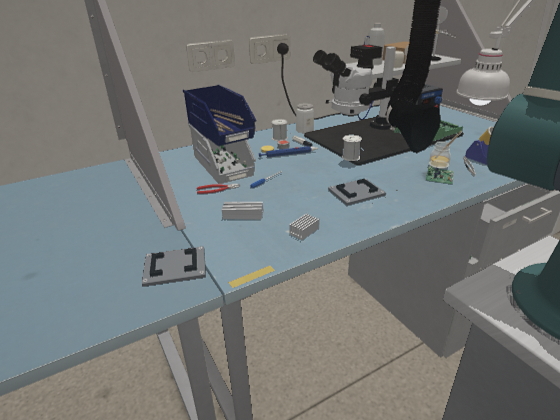

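Top view: candidates for the nest are (171,223) and (369,198). Image right is the robot's right (-y), so I choose (369,198). Candidates for the heat sink are (285,231), compact and so the short one, and (249,178), the long one. Next I measure them and check with a close crop.

```bash
cat >> h.py <<'E'
def onplane(d,u,v,h):
    K=np.array(d["camera_matrix"]);T=np.array(d["cam_to_world"])
    r=T[:3,:3]@np.array([(u-K[0,2])/K[0,0],(v-K[1,2])/K[1,1],1]); return T[:3,3]+r*(h-T[2,3])/r[2]
def rect(d,box,lo,hi,h):
    """min-area rectangle, at height h, of the pixels in box standing between lo and hi"""
    w=world(d);x0,y0,x1,y1=box
    m=np.zeros(w.shape[:2],bool);m[y0:y1,x0:x1]=1
    m&=(w[...,2]>lo)&(w[...,2]<hi)
    n,l,s,_=cv2.connectedComponentsWithStats(m.astype(np.uint8))
    m=l==1+np.argmax(s[1:,4])
    P=np.array([onplane(d,u,v,h)[:2] for v,u in np.argwhere(m)],np.float32)
    c,s,a=cv2.minAreaRect(P*1000)
    if s[0]>s[1]: a+=90; s=s[::-1]
    a=(a+90)%180   # direction of long side
    return np.round(c,1),np.round(s,1),round(a,1),m.sum(),w[m][:,2].min().round(4),np.nanmedian(w[m][:,2]).round(4)
E
python3 - <<'E'
from h import *
d=dict(np.load("top0.npz"))
w=world(d)
print("bench z",np.nanmedian(w[200:215,310:335,2]))
print("short",rect(d,(262,212,310,250),.012,.04,.024))
print("long",rect(d,(220,155,280,205),.012,.04,.024))
for n,b in(("R",(335,165,405,230)),("L",(135,190,205,255))):
    print(n,rect(d,b,.005,.04,.010))
s=dict(np.load("scene0.npz"))
print("scene short",rect(s,(280,208,330,245),.008,.04,.02),"nest",rect(s,(315,165,400,210),.006,.04,.012))
c=d["color"][150:260,220:410];cv2.imwrite("pics/crop.png",cv2.resize(c,None,fx=4,fy=4,interpolation=cv2.INTER_CUBIC))
E
```

```text
bench z -0.0013624420864764009
short (array([444.8, 279.1]), array([ 9.8, 59. ]), 108.3, np.int64(66), np.float64(0.012), np.float64(0.0238))
long (array([565.4, 360.9]), array([36.7, 92.2]), 56.5, np.int64(325), np.float64(0.012), np.float64(0.0235))
R (array([509.,  68.]), array([ 91.8, 116.1]), 84.4, np.int64(1667), np.float64(0.005), np.float64(0.0094))
L (array([459.5, 556.1]), array([ 91.5, 116.1]), 71.6, np.int64(1656), np.float64(0.005), np.float64(0.0094))
scene short (array([427.7, 278.3]), array([52.7, 78.5]), 109.0, np.int64(441), np.float64(0.0082), np.float64(0.0231)) nest (array([501.9,  73.1]), array([ 96.3, 118.9]), 84.3, np.int64(836), np.float64(0.0061), np.float64(0.0104))
```

View pics/crop.png

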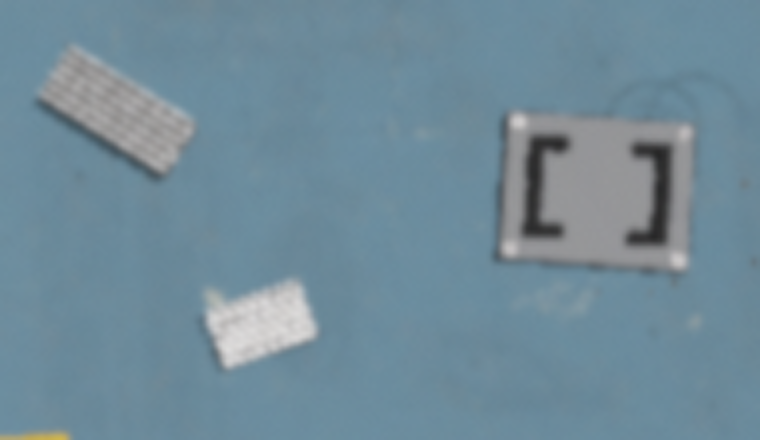

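Crop: the short sink is at crop (261,324), with its length tilted up to the right. The long one is at (117,112). The nest's pocket is at (597,192), with gaps in the long walls top and bottom. The choice holds, so now I get the short sink's rectangle with the fin gaps closed.

```bash
python3 - <<'E'
from h import *
d=dict(np.load("top0.npz"));g=d["color"]
hsv=cv2.cvtColor(g,cv2.COLOR_BGR2HSV)
def r(box,h,lo=110):
    x0,y0,x1,y1=box
    m=np.zeros(g.shape[:2],np.uint8);m[y0:y1,x0:x1]=((hsv[...,1]<50)&(hsv[...,2]>lo))[y0:y1,x0:x1]
    m=cv2.morphologyEx(m,cv2.MORPH_OPEN,np.ones((3,3)));
    n,l,s,_=cv2.connectedComponentsWithStats(m);l=l==1+np.argmax(s[1:,4])
    P=np.array([onplane(d,u,v,h)[:2] for v,u in np.argwhere(l)],np.float32)*1000
    print(cv2.minAreaRect(P),l.sum())
r((262,212,310,250),.026);r((220,155,280,205),.026)
w=world(d);q=w[212:250,262:310].reshape(-1,3);q=q[q[:,2]>.008]
print(cv2.minAreaRect((q[:,:2]*1000).astype(np.float32)),len(q))
o=ctrl.get_obs();from scipy.spatial.transform import Rotation as R;print(R.from_quat(o["ee_rot"]).as_matrix().round(3).tolist())
E
```

```text
((433.00335693359375, 274.9042663574219), (47.7567138671875, 67.09239196777344), 4.665782451629639) 456
((565.4847412109375, 358.8526306152344), (95.53398132324219, 40.14033126831055), 56.81562042236328) 628
((432.24749755859375, 275.03570556640625), (35.97444534301758, 59.14353561401367), 18.553194046020508) 229
[[0.974, 0.225, -0.0], [0.225, -0.974, 0.002], [0.0, -0.002, -1.0]]
```

```bash
python3 - <<'E'
from h import *
for n in("top","scene"):
    w=world(dict(np.load(n+"0.npz"))).reshape(-1,3)
    w=w[np.isfinite(w).all(1)]
    print(n)
    for x in np.arange(.1,.8,.1):
        print(round(x,1),[ (round(y,1),round(float(s[:,2].max()),2)) for y in np.arange(-.9,.6,.1) if len(s:=w[(abs(w[:,0]-x-.05)<.05)&(abs(w[:,1]-y-.05)<.05)])>5])
E
```

```text
top
0.1 [(np.float64(-0.8), -0.74), (np.float64(-0.7), -0.73), (np.float64(-0.6), -0.73), (np.float64(-0.5), -0.73), (np.float64(-0.4), -0.74), (np.float64(-0.3), -0.74), (np.float64(-0.2), 0.01), (np.float64(-0.1), 0.63), (np.float64(-0.0), 0.52), (np.float64(0.1), 0.26), (np.float64(0.2), -0.74), (np.float64(0.3), -0.73), (np.float64(0.4), -0.73), (np.float64(0.5), -0.74)]
0.2 [(np.float64(-0.8), -0.74), (np.float64(-0.7), -0.73), (np.float64(-0.6), -0.73), (np.float64(-0.5), -0.74), (np.float64(-0.4), -0.74), (np.float64(-0.3), -0.73), (np.float64(-0.2), -0.74), (np.float64(-0.1), 0.27), (np.float64(-0.0), 0.28), (np.float64(0.1), -0.73), (np.float64(0.2), -0.73), (np.float64(0.3), -0.73), (np.float64(0.4), -0.74), (np.float64(0.5), -0.73)]
0.3 [(np.float64(-0.8), -0.74), (np.float64(-0.7), -0.73), (np.float64(-0.6), -0.74), (np.float64(-0.5), -0.1), (np.float64(-0.4), 0.02), (np.float64(-0.3), 0.01), (np.float64(-0.2), 0.01), (np.float64(-0.1), 0.01), (np.float64(-0.0), 0.01), (np.float64(0.1), 0.01), (np.float64(0.2), 0.01), (np.float64(0.3), 0.01), (np.float64(0.4), 0.01), (np.
[... 2411 characters left out ...]
.8), 0.1), (np.float64(-0.7), 0.0), (np.float64(-0.6), 0.0), (np.float64(-0.5), 0.03), (np.float64(-0.4), 0.18), (np.float64(-0.3), 0.18), (np.float64(-0.2), 0.17), (np.float64(-0.1), 0.08), (np.float64(-0.0), 0.0), (np.float64(0.1), 0.0), (np.float64(0.2), 0.01), (np.float64(0.3), 0.03), (np.float64(0.4), 0.14), (np.float64(0.5), 0.14)]
0.7 [(np.float64(-0.8), 0.24), (np.float64(-0.7), 0.0), (np.float64(-0.6), 0.0), (np.float64(-0.5), 0.41), (np.float64(-0.4), 0.41), (np.float64(-0.3), 0.29), (np.float64(-0.2), 0.3), (np.float64(-0.1), 0.29), (np.float64(-0.0), 0.02), (np.float64(0.1), 0.01), (np.float64(0.2), 0.21), (np.float64(0.3), 0.21), (np.float64(0.4), 0.24), (np.float64(0.5), 0.24)]
```

```bash
python3 - <<'E'
import numpy as np
P=[(r,-77) for r in(.62,.56,.50,.45,.42)]+[(.41,-77+8*i) for i in range(1,14)]+[(.45,30.5),(.5,32.5),(.512,32.5)]
for i,(r,a) in enumerate(P):
    a=np.radians(a);print(i,np.round([r*np.cos(a)-.152,r*np.sin(a)+.658],3))
E
```

```text
0 [-0.013  0.054]
1 [-0.026  0.112]
2 [-0.04   0.171]
3 [-0.051  0.22 ]
4 [-0.058  0.249]
5 [-0.005  0.275]
6 [0.047 0.299]
7 [0.095 0.331]
8 [0.138 0.368]
9 [0.175 0.411]
10 [0.207 0.459]
11 [0.231 0.511]
12 [0.247 0.566]
13 [0.256 0.622]
14 [0.257 0.679]
15 [0.25  0.736]
16 [0.236 0.791]
17 [0.213 0.844]
18 [0.236 0.886]
19 [0.27  0.927]
20 [0.28  0.933]
```

Request:
{"fn": "step_arm", "kwargs": {
  "moves": [
    [-0.013, 0.054, 0, 0, 0, 0, 0],
    [-0.026, 0.112, 0, 0, 0, 0, 0],
    [-0.04, 0.17, 0, 0, 0, 0, 0],
    [-0.051, 0.22, 0, 0, 0, 0, 0],
    [-0.058, 0.249, 0, 0, 0, 0, 0],
    [-0.005, 0.275, 0, 0, 0, 8, 0],
    [0.047, 0.299, 0, 0, 0, 16, 0],
    [0.095, 0.331, 0, 0, 0, 24, 0],
    [0.138, 0.368, 0, 0, 0, 32, 0],
    [0.175, 0.411, 0, 0, 0, 40, 0],
    [0.207, 0.459, 0, 0, 0, 48, 0],
    [0.231, 0.511, 0, 0, 0, 56, 0]
  ]
}}

```text
clock: 1.6
ee_pos: [0.3836, -0.145, 0.2561]
ee_rot: [0.823, 0.568, 0.0, 0.0]
force: [-0.2, 0.4, 0.6]
grip_width: 0.0852
finger_force: 0.0
```

Request:
{"fn": "step_arm", "kwargs": {
  "moves": [
    [0.016, 0.055, 0, 0, 0, 6, 0],
    [0.026, 0.111, 0, 0, 0, 12, 0],
    [0.03, 0.168, 0, 0, 0, 18, 0],
    [0.032, 0.225, 0, 0, 0, 24, 0],
    [0.035, 0.283, -0.02, 0, 0, 30, 0],
    [0.04, 0.34, -0.04, 0, 0, 35, 0],
    [0.047, 0.39, -0.07, 0, 0, 39.5, 0],
    [0.049, 0.422, -0.1, 0, 0, 39.5, 0],
    [0.049, 0.422, -0.106, 0, 0, 39.5, 0],
    [0.049, 0.422, -0.106, 0, 0, 39.5, 0]
  ]
}}

```text
clock: 2.85
ee_pos: [0.4311, 0.2746, 0.1495]
ee_rot: [0.584, 0.812, -0.001, -0.0]
force: [0.3, -0.5, 0.5]
grip_width: 0.0852
finger_force: 0.0
```

```bash
python3 - <<'E'
from h import *
from scipy.spatial.transform import Rotation as R
d=grab("scene");t=grab("top");o=ctrl.get_obs()
M=R.from_quat(o["ee_rot"]).as_matrix();print(o["clock"],np.round(o["ee_pos"],4),np.degrees(np.arctan2(M[1,1],M[0,1])))
a=cv2.resize(d["color"][120:280,220:420],None,fx=2.5,fy=2.5)
b=cv2.resize(t["color"][150:270,210:410],(400,400*120//200));b=cv2.copyMakeBorder(b,0,a.shape[0]-b.shape[0],0,0,0) if a.shape[0]>=b.shape[0] else b
cv2.imwrite("pics/hover.png",np.hstack([a[:, :400],b[:a.shape[0]]]))
E
```

```text
2.95 [0.4323 0.2746 0.1511] 18.43899556311482
```

View pics/hover.png

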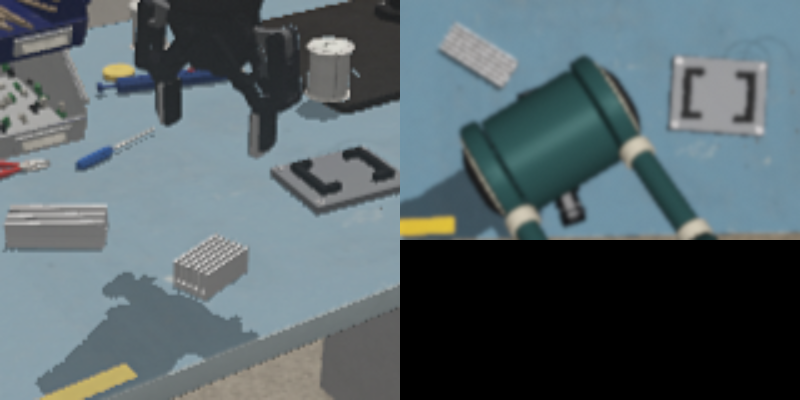

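Hover view: the fingers, at (165,110) and (260,150), straddle the short sink at (210,265) across its width. The long sink, at (55,225), is well clear. Going down to grip.

Request:
{"fn": "step_arm", "kwargs": {
  "moves": [
    [0, 0, -0.05, 0, 0, 0, 0],
    [0, 0, -0.09, 0, 0, 0, 0],
    [0, 0, -0.11, 0, 0, 0, 0],
    [0, 0, -0.121, 0, 0, 0, 0],
    [0, 0, -0.121, 0, 0, 0, 0],
    [0, 0, -0.121, 0, 0, 0, 80],
    [0, 0, -0.121, 0, 0, 0, 160],
    [0, 0, -0.121, 0, 0, 0, 200],
    [0, 0, -0.121, 0, 0, 0, 200],
    [0, 0, -0.121, 0, 0, 0, 200],
    [0, 0, -0.121, 0, 0, 0, 200]
  ],
  "squeeze": 40
}}

```text
clock: 4.32
ee_pos: [0.4326, 0.2758, 0.0303]
ee_rot: [0.584, 0.812, 0.001, 0.0]
force: [-0.5, -0.3, 6.6]
grip_width: 0.0352
finger_force: 41.9
```

Request:
{"fn": "step_arm", "kwargs": {
  "moves": [
    [0, 0, 0.02, 0, 0, 0, 200],
    [0, 0, 0.06, 0, 0, 0, 200],
    [0, 0, 0.1, 0, 0, 0, 200],
    [0, 0, 0.12, 0, 0, 0, 200],
    [0, 0, 0.12, 0, 0, 0, 200],
    [0, 0, 0.12, 0, 0, 0, 200]
  ]
}}

```text
clock: 5.08
ee_pos: [0.4308, 0.2748, 0.1479]
ee_rot: [0.584, 0.812, -0.001, -0.0]
force: [0.0, -0.2, -1.1]
grip_width: 0.0351
finger_force: 41.2
```

```bash
python3 - <<'E'
from h import *
from scipy.spatial.transform import Rotation as R
d=grab("scene");o=ctrl.get_obs()
M=R.from_quat(o["ee_rot"]).as_matrix();print(o["clock"],np.round(o["ee_pos"],4),np.degrees(np.arctan2(M[1,1],M[0,1])),o["force"],o["grip_width"],o["finger_force"])
cv2.imwrite("pics/lift.png",cv2.resize(d["color"][90:290,220:420],None,fx=3,fy=3))
d0=dict(np.load("top0.npz"))
# nest pocket: dark walls
g=cv2.cvtColor(d0["color"],cv2.COLOR_BGR2GRAY);m=np.zeros_like(g);m[170:225,340:400]=(g<75)[170:225,340:400]
q=np.array([onplane(d0,u,v,.019)[:2] for v,u in np.argwhere(m)],np.float32)*1000;print(cv2.minAreaRect(q),len(q))
E
```

```text
5.125 [0.4306 0.2746 0.1475] 18.498853770537018 [ 0.12727058  0.56569054 -0.77740325] 0.03505932121595753 41.23329699039459
((508.7801818847656, 69.24103546142578), (84.56859588623047, 59.1828498840332), 86.0719223022461) 196
```

View pics/lift.png

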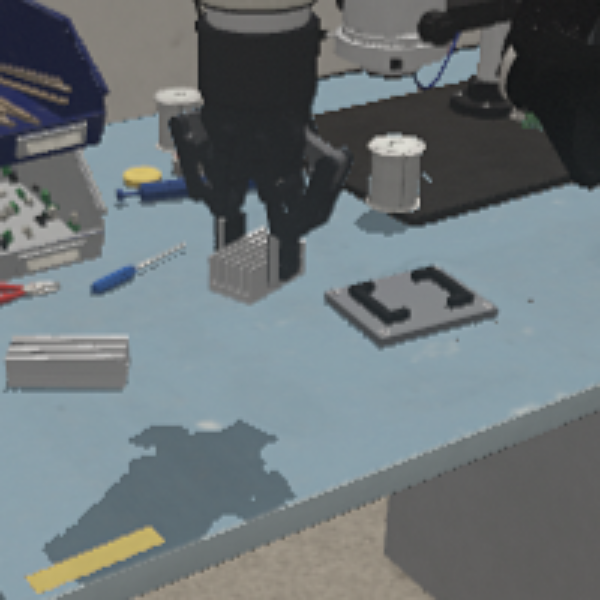

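The sink is held level at (255,265), and the long sink is untouched. Before placing, I check the grip offset along the length and the nest position in the same view.

```bash
python3 - <<'E'
from h import *
d=grab("scene");o=ctrl.get_obs();w=world(d);T=np.array(o["ee_pos"])
q=w[140:200,270:330].reshape(-1,3)-T;a=np.radians(108.5);L=np.array([np.cos(a),np.sin(a)]);W=np.array([L[1],-L[0]])
q=q[(abs(q[:,:2]@L)<45)&(abs(q[:,:2])<.06).all(1)&(q[:,2]<.0)&(q[:,2]>-.05)]
l=q[:,:2]@L;s=q[:,:2]@W
f=l>.02
print(T,len(q),"len pct",np.percentile(l,[1,5,50,80,95,99]).round(4),"z",np.percentile(q[:,2],[1,5,95,99]).round(4),"end face W",np.percentile(s[f],[2,98]).round(4),"end med",np.median(l[f]), "z end",np.percentile(q[f,2],[2,98]).round(4))
p=w[165:210,315:400].reshape(-1,3);p=p[(p[:,2]>.007)&(p[:,2]<.0135)]
print(cv2.minAreaRect((p[:,:2]*1000).astype(np.float32)),len(p))
E
```

```text
[0.43057912 0.27459763 0.14739959] 531 len pct [-0.0279 -0.0226  0.015   0.0286  0.0304  0.0316] z [-0.0294 -0.0275 -0.0029 -0.0007] end face W [-0.0199  0.0152] end med 0.02828049220607407 z end [-0.029  -0.0037]
((507.36468505859375, 68.5677719116211), (118.9826889038086, 95.24435424804688), 85.0284194946289) 628
```

The sink is centred in the grip, with its bottom about 29 mm below the TCP. Both views put the nest at about (0.509, 0.0685) with its length at 84.6°. Moving above it.

Request:
{"fn": "step_arm", "kwargs": {
  "moves": [
    [0.02, -0.05, 0, 0, 0, -6, 200],
    [0.04, -0.1, 0, 0, 0, -12, 200],
    [0.06, -0.15, 0, 0, 0, -18, 200],
    [0.077, -0.195, 0, 0, 0, -23.9, 200],
    [0.077, -0.206, 0, 0, 0, -23.9, 200],
    [0.077, -0.206, -0.03, 0, 0, -23.9, 200],
    [0.077, -0.206, -0.06, 0, 0, -23.9, 200],
    [0.077, -0.206, -0.08, 0, 0, -23.9, 200],
    [0.077, -0.206, -0.085, 0, 0, -23.9, 200],
    [0.077, -0.206, -0.085, 0, 0, -23.9, 200]
  ]
}}

```text
clock: 6.42
ee_pos: [0.5082, 0.0697, 0.0638]
ee_rot: [0.739, 0.673, -0.0, -0.0]
force: [-0.6, -0.2, -1.3]
grip_width: 0.035
finger_force: 41.2
```

```bash
python3 - <<'E'
from h import *
from scipy.spatial.transform import Rotation as R
d=grab("scene");o=ctrl.get_obs()
M=R.from_quat(o["ee_rot"]).as_matrix();print(o["clock"],np.round(o["ee_pos"],4),np.degrees(np.arctan2(M[1,1],M[0,1])),o["force"],o["grip_width"],o["finger_force"])
cv2.imwrite("pics/above.png",cv2.resize(d["color"][110:230,290:430],None,fx=5,fy=5))
E
```

```text
6.475 [0.5089 0.0697 0.0646] -5.362178925352532 [ 0.73615455  0.45743565 -0.88128188] 0.035164949363832514 41.203070282936096
```

View pics/above.png

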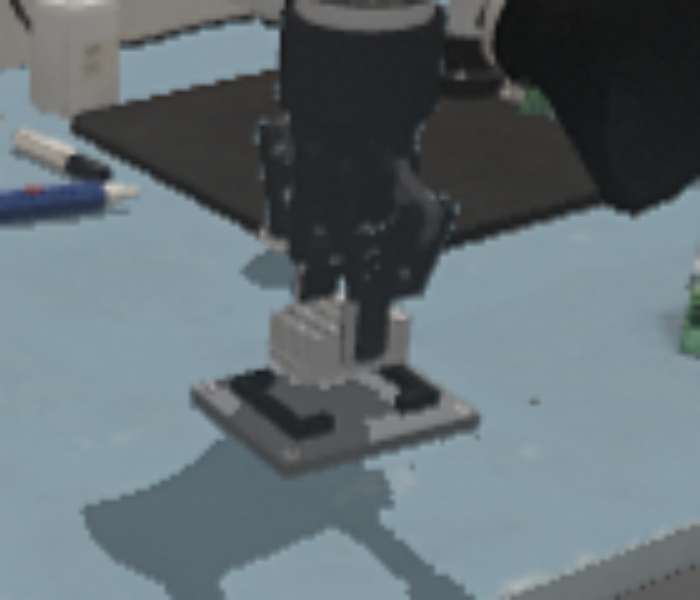

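The sink at (340,340) hangs above the pocket, parallel to it and with the finger in line with the wall gap. Lowering slowly.

Request:
{"fn": "step_arm", "kwargs": {
  "moves": [
    [0, -0.001, -0.01, 0, 0, 0, 200],
    [0, -0.001, -0.015, 0, 0, 0, 200],
    [0, -0.001, -0.019, 0, 0, 0, 200],
    [0, -0.001, -0.022, 0, 0, 0, 200],
    [0, -0.001, -0.024, 0, 0, 0, 200],
    [0, -0.001, -0.025, 0, 0, 0, 200],
    [0, -0.001, -0.025, 0, 0, 0, 200]
  ]
}}

```text
clock: 7.35
ee_pos: [0.5087, 0.0683, 0.0403]
ee_rot: [0.74, 0.673, -0.0, -0.0]
force: [-4.2, -1.3, 7.4]
grip_width: 0.0353
finger_force: 42.2
```

Contact came at TCP z 0.040, exactly 10 mm above the grasp height, so the sink is on the pocket floor. Releasing and retreating.

Request:
{"fn": "step_arm", "kwargs": {
  "moves": [
    [0, 0, 0, 0, 0, 0, 150],
    [0, 0, 0, 0, 0, 0, 100],
    [0, 0, 0, 0, 0, 0, 60],
    [0, 0, 0, 0, 0, 0, 60],
    [0, 0, 0.01, 0, 0, 0, 60],
    [0, 0, 0.04, 0, 0, 0, 60],
    [0, 0, 0.09, 0, 0, 0, 60],
    [0, 0.04, 0.14, 0, 0, 0, 60],
    [0, 0.1, 0.15, 0, 0, 0, 60],
    [0, 0.16, 0.15, 0, 0, 0, 60],
    [0, 0.2, 0.15, 0, 0, 0, 60],
    [0, 0.2, 0.15, 0, 0, 0, 60]
  ]
}}

```text
clock: 8.85
ee_pos: [0.5087, 0.271, 0.1901]
ee_rot: [0.738, 0.674, 0.001, -0.0]
force: [0.1, -0.5, -0.3]
grip_width: 0.0653
finger_force: 0.0
```

```bash
python3 - <<'E'
from h import *
d=grab("scene");t=grab("top");o=ctrl.get_obs();print(o["clock"],o["ee_pos"],o["grip_width"],o["force"])
w=world(t);q=w[170:230,340:400].reshape(-1,3);q=q[(q[:,2]>.022)]
print(cv2.minAreaRect((q[:,:2]*1000).astype(np.float32)),len(q),np.percentile(q[:,2],[50,98]))
a=cv2.resize(d["color"][150:220,310:410],(400,280));b=cv2.resize(t["color"][170:226,335:405],(350,280),interpolation=cv2.INTER_CUBIC)
cv2.imwrite("pics/end.png",np.hstack([a,b]))
E
```

```text
8.95 [0.50856746 0.26827577 0.18948496] 0.06500810749235245 [ 0.94826607 -0.51331702 -0.55327794]
((479.97149658203125, 112.65800476074219), (91.93025207519531, 183.40325927734375), 22.670024871826172) 1041 [0.56311995 0.6180192 ]
```

View pics/end.png

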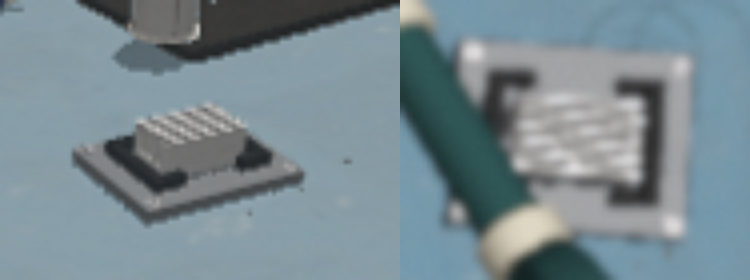

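The scene crop shows the sink at (190,140) flat inside the black walls, fins up and parallel to the pocket. The top crop shows it centred at about (575,140), with the arm clear of it. Handing in.

```bash
python3 -c "
from station import ctrl;print(ctrl.finish_job())"
```

```text
the job is handed in; nothing more can be done
None
```

The shorter heat sink is seated flat in the right-hand nest's pocket, fins up and released, and the longer one was left where it lay; the job was handed in at about 9 s, with no verdict returned.

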